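# Clamp the swing-top crock shut

## Task

One of the two white storage crocks has been left open to air. Bring its hinged lid all the way down, then swing its wire bail up from the front and over the hump on top of the lid until the wire snaps down into the notch behind the hump, so the lid is clamped, and let go. Leave the other crock and the loose kitchen things where they are.

Things in the scene. Friction and masses are not known exactly. Their poses are not given: they have to be found in the camera images.
- crock: The open crock: white stoneware pot 112 mm across, rim 140 mm above the counter, on a 140 mm square dark base plate screwed to the counter (cannot move). Origin: centre of the plate's underside, on the counter. z up; its x axis runs from its front (bail side, roughly towards the robot) to its back (lid hinge); y is parallel to both hinge axes.
- lid (a joint): Lid angle in rad: 0 = shut flat on the rim, grows as it opens, 1.57 = standing upright at the crock's back, stop at 1.9. The hinge is stiff: the lid stays where it is left and takes about 1 to 3 N at its free edge to move.
- lid_hinge (a point): Middle of the lid's hinge axis, which is parallel to the crock's y: 62 mm behind the crock's centre, 140 mm above the counter.
- lid_edge (a point): Point on the lid's free edge opposite the hinge, on its outer (upper) face, 122 mm from the hinge. The lid is a round steel plate 120 mm across, 10 mm thick; shut, its upper face is 150 mm above the counter. Its outer face carries a central dome (72 mm across, 14 mm high) topped by a 20 mm wide rib along x, up to 38 mm above the plate; the plate's outer 24 mm is bare.
- notch (a point): Bottom of the notch in the lid's rib, behind the hump, where the bail's crossbar must end up (with the lid shut: over the crock's centre, 8 mm towards the hinge, 179 mm above the counter).
- bail (a joint): Angle of the wire bail in rad: 0 = hanging at the front, 10 degrees below level (stop); 1.75 = straight up, stop at 1.95; grows as it swings up and back. With the lid shut it meets the rib's ramp at about 1.5, tops the hump at 1.68 (there it stretches up to 5 mm outwards on a spring; about 4 to 8 N at the tab) and drops into the notch at 1.84. Let go on the ramp it slides back; elsewhere light friction holds it.
- bail_pivot (a point): Middle of the bail's pivot axis, parallel to the crock's y, through the crock's centre line 85 mm above the counter.
- bail_tab (a point): Centre of the black finger tab on the middle of the bail, 120 mm from the pivot axis. The bail is a U of 6 mm steel wire 134 mm wide whose crossbar lies 96 mm from the pivot axis; the tab sticks outwards from it, from 98 to 136 mm from the axis, 18 mm wide (along the crock's y) and 8 mm thick.
- crock_shut: The other crock, same size and make, already shut and clamped, screwed down; leave it alone. Origin: centre of the underside of its base plate.
- shaker: Steel shaker, 48 mm across, 84 mm tall, upright between the crocks; bystander. Origin: centre of its underside.
- spice_jar: Amber jar with black cap, 48 mm across, 85 mm tall, upright; bystander. Origin: centre of its underside.
- spoon: Steel spoon, 200 mm long, lying on the counter between the crocks and the robot; bystander. Origin: under its middle.
- ramekin: Small white bowl, 80 mm across, 42 mm tall; bystander. Origin: centre of its underside.
- oil_bottle: Green bottle, 62 mm across, 200 mm tall, upright; bystander. Origin: centre of its underside.
- mixing_bowl: Steel bowl, 170 mm across, 75 mm tall; bystander. Origin: centre of its underside.
- spatula: Spatula with black handle, 240 mm long, lying flat; bystander. Origin: under its middle.

How it is judged:
By the outcome, as a careful person would: the job done as asked, in the order asked, and still so for the second after the job is handed in, with the robot touching nothing.
It also fails if it takes over 58 s, if anything falls off the work surface, if the arm or the gripper's body presses on something with over 40 N, if the wrist force passes 120 N, or if a joint passes its speed limit or range.

## Robot

A 6-joint arm with a two-finger parallel gripper is mounted at the origin on the work surface. World frame = base frame: x ahead of the robot, y to its left, z up, the work surface at z = 0. Lengths are in m, angles in rad, forces in N, time in s.
With the tool pointing down it reaches from about 0.35 to 0.975 m from the base axis. Payload 4.9 kg.
Tool frame: the origin (TCP) lies on the centre line of the jaws, within the pads' length; the fingertips stand 8 mm ahead of it and the grasp point (between the pads) lies 11 mm behind it; z points along the fingers, y is the direction in which the jaws open and shut (so a half turn about z gives the same grasp; the last joint's range is limited). The gripper opens to 85 mm and grips with 20 to 120 N. Pads are 22 mm wide; open, the fingers measure 114 mm over their backs; the gripper's body (76 mm by 85 mm) begins 54 mm behind the grasp point. The pads swing forward as they close: fully open they stand 13 mm farther back than shut.
Start: joints at [1.227, 0.053, 1.613, -0, 1.476, -0.119], TCP at [0.139, 0.609, 0.239] pointing down, gripper open.
Joint ranges: [-3.01, 3.01], [-1.01, 2.22], [0.06, 2.58], [-1.02, 4.17], [0.09, 2.62], [-3.14, 3.14]. Speed limits (rad/s): [2.57, 2.57, 3.14, 3.14, 3.14, 3.14].

## Interface

Orientations are given as a unit quaternion [w, x, y, z].
In Python, from plant import manip gives the robot as it stands.
- The arm moves only by the tool step_arm, never from a script. Its argument "deltas" is a list of rows, each a list of 7 numbers: the shift along the tool's x, y, z in m, then the turn, a rotation vector about the tool's x, y, z in rad, then the gripper command: -1 is fully open, 1 is shut, values between are in proportion. In form: [[dx, dy, dz, ax, ay, az, hand], ...]. A call has 1 to 20 rows; each row is the pose to reach, as a shift and turn from the pose commanded when the call began, along the tool's axes at that moment; what a row does not reach only later rows make up. A row lasts 1/10 s, in which the tool goes at most 50 mm and 8.59 degrees, less where a joint would pass 70% of its speed; a pose out of reach is approached as far as the arm can. A call with a gripper value outside its range is refused whole. The fingers move at their own pace and stop on an object; the grip force is fixed at half the most. Time passes only in rows, so rows that repeat a pose let the fingers close. It gives the time, the measured TCP pose, the force and the opening at its end, in the units of the state.
- manip.state(): the state, without advancing time (a new reading comes with each control period).
- manip.grab_frame(name): name is "scene" or "top"; returns the picture (384x512x3 uint8, red, green, blue); there is no depth.
- manip.get_calibration(name): a dict with "fov_y" (degrees; the focal length in pixels is half the picture's height over the tangent of half this angle, whatever the lens; pixels are square), "cx", "cy" (the principal point, pixels), "R" (3x3) and "t" (3): a world point X has camera coordinates R X + t. Camera axes: x right, y down, z forward; pixel columns grow to the right and rows downward; lengths in m; the calibration is good to about 2 mm. A picture is of the moment at which its call begins. get_calibration takes no time and is no camera call.
- manip.job_done(): hands the job in, once; it reports no verdict.
The state is a dict: "time": time; "joint_pos": joint angles; "joint_vel": joint speeds; "joint_efforts": joint torques, N m; "tool_pos": TCP position; "tool_rot": TCP orientation; "contact_force": force on the tool from outside, world axes, zero at the start; "ft_torque": the same for the moment, N m; "gripper_width": opening from 0.0 (shut) to 1.0 (fully open).
Only numpy, scipy, OpenCV 4.12 (cv2) and the standard library are available. Lean on these libraries where they do the work, as an engineer would, in place of code of your own. Each camera call takes 0.05 s, during which the arm holds its last target.

## Working session

There is one attempt and no reset: what is moved stays moved. The work goes in short steps, Python scripts to look and compute and a tool call to move; the robot and the scene stay as the last step left them, time stands still between calls to the robot, and variables do not carry over. Pictures are saved under pics/ and viewed, and the job is handed in when it is done.

Besides the shell and the picture viewer there is one more tool, called after "Request:" in YAML: its name, and indented under it one key for each argument. step_arm: Moves the arm, as the interface text tells. Its arguments: {"type":"object","properties":{"deltas":{"type":"array"}},"required":["deltas"]}

```bash
mkdir -p pics
python3 - <<'E'
from plant import manip
import cv2
for n in ("scene","top"):
    f=manip.grab_frame(n); cv2.imwrite(f"pics/{n}0.png",cv2.resize(f[:,:,::-1],(800,600),interpolation=cv2.INTER_CUBIC))
    cv2.imwrite(f"pics/raw_{n}0.png",f[:,:,::-1])
    print(n,manip.get_calibration(n))
print(manip.state())
E
```

```text
scene {'fov_y': 52.290643323009945, 'cx': 253.67908640385667, 'cy': 189.92879371145207, 'R': array([[-0.83938624,  0.54333877,  0.01461905],
       [ 0.43491081,  0.6875257 , -0.58151612],
       [-0.32601123, -0.48175865, -0.81340352]]), 't': array([ 0.46156839, -0.15846997,  1.44966692])}
top {'fov_y': 57.1588999488707, 'cx': 253.8697208719202, 'cy': 192.47738492815517, 'R': array([[ 0.00413653, -0.99971879,  0.02335003],
       [-0.99502182, -0.00643989, -0.099449  ],
       [ 0.09957141, -0.02282241, -0.99476865]]), 't': array([-0.01385254,  0.57428913,  1.09941257])}
{'time': 0.1, 'joint_pos': array([ 1.22696652e+00,  5.32999187e-02,  1.61413687e+00, -3.39816702e-05,
        1.47602427e+00, -1.18963914e-01]), 'joint_vel': array([-0.00082192, -0.00193293, -0.00163081,  0.00068725, -0.00291165,
       -0.00067701]), 'joint_efforts': array([ 8.46202784e-05, -3.94902670e+01, -3.71362925e+01, -6.20498213e-05,
        3.96028423e-03,  2.33036980e-05]), 'tool_pos': array([0.13916038, 0.60874853, 0.23819217]), 'tool_rot': array([-1.97785628e-04,  1.12194555e-01,  9.93685820e-01, -9.13183566e-04]), 'contact_force': array([-0.0653679 , -0.10551508, -0.27352903]), 'ft_torque': array([-0.00110788, -0.04001356, -0.01760623]), 'gripper_width': 1.001239336832333}
```

View pics/scene0.png

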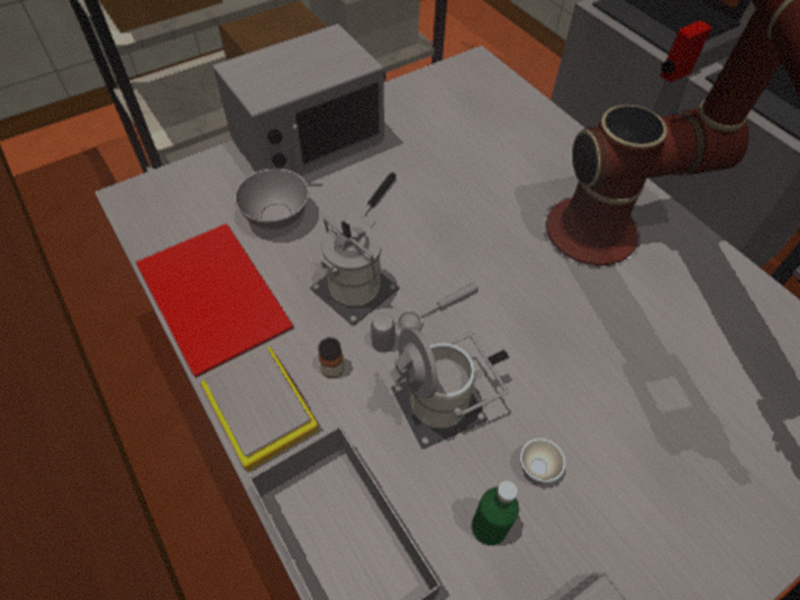

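View pics/top0.png

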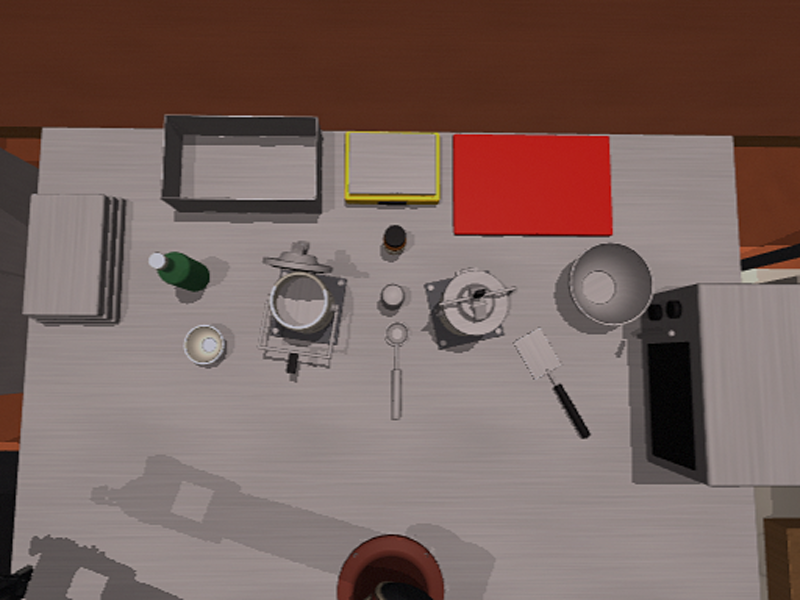

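The top view shows the open crock at about (300,302) with its lid upright behind and the tab at (293,363). The shut crock is at (475,300) and the robot base at the bottom. Next I'll enlarge the crock.

Run:
```python
import cv2
f=cv2.imread("pics/raw_top0.png"); c=f[145:255,150:240]; cv2.imwrite("pics/ct.png",cv2.resize(c,None,fx=5.4,fy=5.4,interpolation=cv2.INTER_CUBIC))
f=cv2.imread("pics/raw_scene0.png"); c=f[200:290,240:340]; cv2.imwrite("pics/cs.png",cv2.resize(c,None,fx=6,fy=6,interpolation=cv2.INTER_CUBIC))
```

```text
(no output)
```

View pics/ct.png

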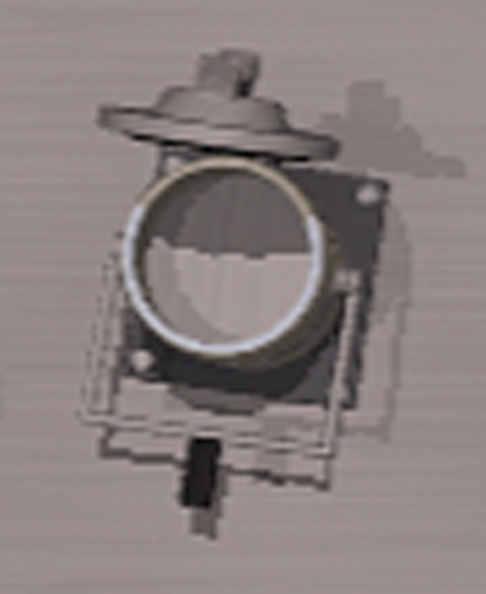

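View pics/cs.png

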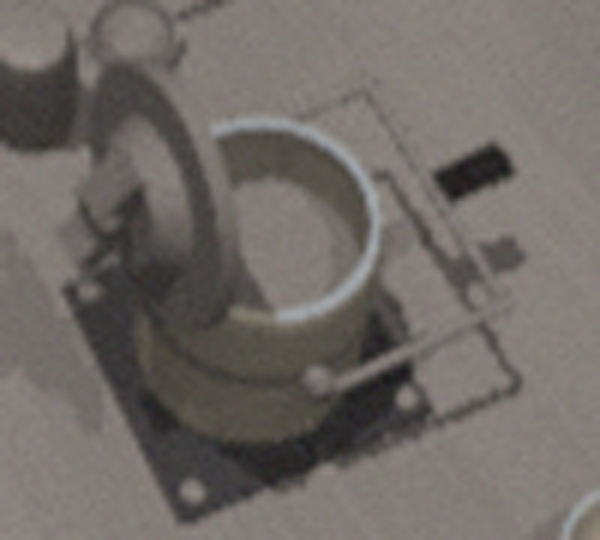

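```bash
cat > h.py <<'E'
import numpy as np
from plant import manip
def proj(n,X):
    c=manip.get_calibration(n); f=192/np.tan(np.radians(c['fov_y'])/2)
    p=np.atleast_2d(X)@c['R'].T+c['t']; return np.c_[c['cx']+f*p[:,0]/p[:,2], c['cy']+f*p[:,1]/p[:,2]]
def W(q,P):
    c,s=np.cos(q[2]),np.sin(q[2]); P=np.atleast_2d(P)
    return P@np.array([[c,-s,0],[s,c,0],[0,0,1]]).T+np.array([q[0],q[1],0])
def lid(a,d,y,n): # d from hinge, n outward above underside
    return np.array([.062-d*np.cos(a)+n*np.sin(a), y, .14+d*np.sin(a)+n*np.cos(a)])
def bail(b,d,y,n=0):
    e=b-np.radians(10); return np.array([-d*np.cos(e)+n*np.sin(e), y, .085+d*np.sin(e)+n*np.cos(e)])
E
python3 - <<'E'
from h import *
from scipy.optimize import least_squares
import cv2
T=lambda u,v:(u/5.4+150,v/5.4+145); S=lambda u,v:(u/6+240,v/6+200)
def model(q):
    a,b,h=q[3],q[4],q[5]
    return [("top",[0,0,.14],T(225,257)),("top",[.07,-.07,h],T(387,183)),("top",[-.07,-.07,h],T(352,408)),
    ("top",bail(b,.120,0),T(201,472)),("top",bail(b,.096,.067),T(85,413)),("top",bail(b,.096,-.067),T(328,453)),
    ("top",lid(a,.062,.06,.005),T(98,115)),("top",lid(a,.062,-.06,.005),T(340,150)),
    ("scene",[.07,.07,h],S(180,523)),("scene",[.07,-.07,h],S(65,285)),("scene",[-.07,.07,h],S(430,415)),
    ("scene",bail(b,.096,.067),S(507,300)),("scene",bail(b,.096,-.067),S(370,90)),("scene",bail(b,.12,0),S(475,172)),
    ("scene",[0,0.067,.085],S(318,378))]
def res(q): return np.concatenate([proj(n,W(q,P))[0]-np.array(o) for n,P,o in model(q)])
r=least_squares(res,[.65,.2,0,1.6,.1,.006],loss='soft_l1')
q=r.x; print(q.round(4)); print(res(q).reshape(-1,2).round(1).tolist())
np.save("q.npy",q)
th=np.linspace(0,2*np.pi,60)
for n,o,k in(("top",(150,145),5.4),("scene",(240,200),6)):
    f=cv2.imread(f"pics/raw_{n}0.png")
    f=f[145:255,150:240] if n=="top" else f[200:290,240:340]
    f=cv2.resize(f,None,fx=k,fy=k,interpolation=cv2.INTER_CUBIC)
    for C,col in (([[.056*np.cos(t),.056*np.sin(t),.14] for t in th],(0,255,0)),([lid(q[3],.062+.06*np.cos(t),.06*np.sin(t),0.01) for t in th],(0,0,255)),([lid(q[3],.062+.06*np.cos(t),.06*np.sin(t),0) for t in th],(255,0,255)),([bail(q[4],0,.067),bail(q[4],.096,.067),bail(q[4],.096,-.067),bail(q[4],0,-.067)],(255,255,0)),([[.07,.07,q[5]],[-.07,.07,q[5]],[-.07,-.07,q[5]],[.07,-.07,q[5]],[.07,.07,q[5]]],(0,255,255)),([lid(q[3],.07,-.01,.048),lid(q[3],.07,.01,.048)],(255,0,0))):
        p=((proj(n,W(q,np.array(C)))-o+.5)*k).astype(int); cv2.polylines(f,[p],False,col,1)
    cv2.imwrite(f"pics/fit_{n}.png",f)
E
```

```text
[ 0.5637  0.1719 -0.1471  1.382   0.2157 -0.003 ]
[[-0.5, -0.7], [0.7, -0.2], [0.4, 0.2], [-0.3, 0.8], [0.4, 0.3], [-0.2, -0.3], [1.0, -0.1], [-0.0, 0.2], [-0.0, 0.2], [-0.7, 0.1], [0.5, -0.2], [-0.3, 0.9], [-0.3, -1.1], [0.5, 0.1], [0.9, 1.4]]
```

View pics/fit_top.png

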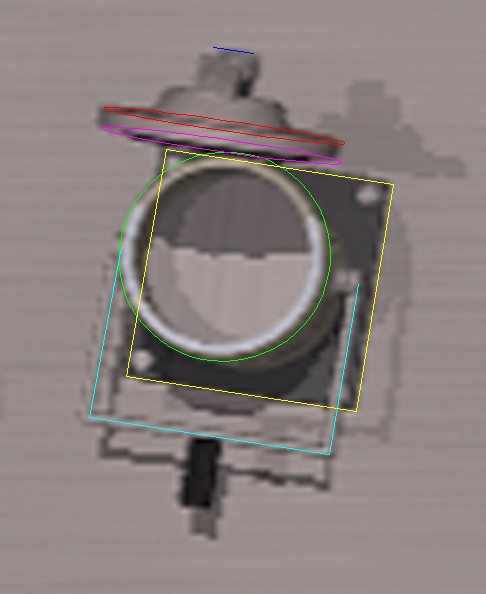

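View pics/fit_scene.png

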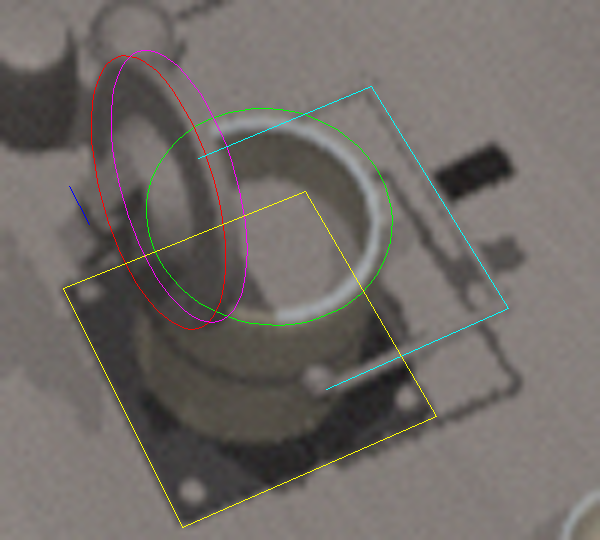

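The overlay matches both pictures: crock at (0.564, 0.172), yaw −0.147, lid ≈1.38, bail ≈0.22. I'll push the lid down with the closed fingertips from behind its free edge.

```bash
cat >> h.py <<'E'
from scipy.spatial.transform import Rotation as Ro
q=np.load("q.npy")
def pose(tipx,tipz,p=90,y=0): # local tip centre, pitch deg below horizontal
    p=np.radians(p); zt=np.array([np.cos(p),0,-np.sin(p)]); xt=np.array([-np.sin(p),0,-np.cos(p)])
    Rl=np.c_[xt,[0,1,0],zt]; Rw=Ro.from_euler('z',q[2]).as_matrix()@Rl
    return W(q,np.array([tipx,y,tipz])-.008*zt)[0],Rw
def rows(poses,start=None):
    s=manip.state(); w,x,y,z=s['tool_rot']; R0=Ro.from_quat([x,y,z,w]).as_matrix(); p0=s['tool_pos']
    if start is not None: p0,R0=start
    for P,R in poses:
        d=R0.T@(P-p0); r=Ro.from_matrix(R0.T@R).as_rotvec()
        print([round(float(v),3) for v in d]+[round(float(v),3) for v in r])
def show():
    s=manip.state(); w,x,y,z=s['tool_rot']; R0=Ro.from_quat([x,y,z,w]).as_matrix()
    tip=s['tool_pos']+.008*R0[:,2]-np.array([q[0],q[1],0]); Rz=Ro.from_euler('z',-q[2]).as_matrix()
    zl=Rz@R0[:,2]; print("t",round(s['time'],2),"tip local",(Rz@tip).round(4),"pitch",np.degrees(np.arctan2(-zl[2],zl[0])).round(1),"F local",(Rz@s['contact_force']).round(2),"joints",s['joint_pos'].round(2))
E
python3 - <<'E'
from h import *
rows([pose(.095,.352),pose(.095,.256)])
E
```

```text
[-0.606, -0.324, -0.121, -0.002, -0.0, -0.078]
[-0.606, -0.324, -0.025, -0.002, -0.0, -0.078]
```

Request:
step_arm:
  deltas:
    - [0,0,-0.05,0,0,0,1]
    - [0,0,-0.1,0,0,0,1]
    - [0,0,-0.121,0,0,0,1]
    - [-0.606,-0.324,-0.121,0,0,-0.078,1]
    - [-0.606,-0.324,-0.121,0,0,-0.078,1]
    - [-0.606,-0.324,-0.121,0,0,-0.078,1]
    - [-0.606,-0.324,-0.121,0,0,-0.078,1]
    - [-0.606,-0.324,-0.121,0,0,-0.078,1]
    - [-0.606,-0.324,-0.121,0,0,-0.078,1]
    - [-0.606,-0.324,-0.121,0,0,-0.078,1]
    - [-0.606,-0.324,-0.121,0,0,-0.078,1]
    - [-0.606,-0.324,-0.121,0,0,-0.078,1]
    - [-0.606,-0.324,-0.121,0,0,-0.078,1]
    - [-0.606,-0.324,-0.121,0,0,-0.078,1]
    - [-0.606,-0.324,-0.121,0,0,-0.078,1]
    - [-0.606,-0.324,-0.121,0,0,-0.078,1]
    - [-0.606,-0.324,-0.121,0,0,-0.078,1]
    - [-0.606,-0.324,-0.121,0,0,-0.078,1]
    - [-0.606,-0.324,-0.121,0,0,-0.078,1]
    - [-0.606,-0.324,-0.121,0,0,-0.078,1]

```text
time: 2.1
tool_pos: [0.6572, 0.1591, 0.3601]
tool_rot: [-0.0, 0.073, 0.997, 0.0]
contact_force: [-0.1, -0.4, -0.6]
gripper_width: 0.002
```

Run:
```python
from h import *
show(); rows([pose(.095,.256)])
```

```text
t 2.1 tip local [0.0944 0.0011 0.3521] pitch 90.0 F local [-0.02 -0.43 -0.6 ] joints [ 0.13  0.13  1.33  0.    1.68 -1.3 ]
[-0.001, -0.001, 0.096, 0.0, -0.001, 0.001]
```

Request:
step_arm:
  deltas:
    - [0,-0.001,0.03,0,0,0,1]
    - [0,-0.001,0.06,0,0,0,1]
    - [0,-0.001,0.08,0,0,0,1]
    - [0,-0.001,0.096,0,0,0,1]
    - [0,-0.001,0.096,0,0,0,1]

```text
time: 2.6
tool_pos: [0.6558, 0.1582, 0.2614]
tool_rot: [-0.002, 0.073, 0.997, -0.0]
contact_force: [-0.6, -0.0, 0.2]
gripper_width: 0.002
```

Run:
```python
from h import *
import cv2
show()
o=[]
for n,r in(("top",(100,230,150,260)),("scene",(170,300,220,350))):
    f=manip.grab_frame(n)[:,:,::-1]; c=f[r[0]:r[1],r[2]:r[3]]
    o.append(cv2.resize(c,(400,int(400*c.shape[0]/c.shape[1])),interpolation=cv2.INTER_CUBIC)[:400])
h=min(x.shape[0] for x in o); cv2.imwrite("pics/a1.png",np.hstack([x[:h] for x in o]))
# planned lid arc
ps=[]
for a in np.linspace(1.45,.8,8):
    dc=.116+(.122-.116)*(1.45-a)/.65; F=lid(a,dc,0,.01); ps.append(pose(F[0]+.011,F[2])); print(round(a,2),F.round(3))
for a in np.linspace(.7,0,8):
    F=lid(a,.122,0,.01); sft=.009*(.7-a)/.7+.002; ps.append(pose(F[0]+.011-sft,F[2])); print(round(a,2),F.round(3))
rows(ps)
```

```text
t 2.6 tip local [ 9.310e-02 -1.000e-04  2.534e-01] pitch 90.3 F local [-0.58 -0.11  0.16] joints [ 0.13  0.16  1.46  0.    1.53 -1.3 ]
1.45 [0.058 0.    0.256]
1.36 [0.047 0.    0.256]
1.26 [0.036 0.    0.255]
1.17 [0.025 0.    0.253]
1.08 [0.014 0.    0.25 ]
0.99 [0.004 0.    0.246]
0.89 [-0.006  0.     0.241]
0.8 [-0.016  0.     0.234]
0.7 [-0.025  0.     0.226]
0.6 [-0.033  0.     0.217]
0.5 [-0.04   0.     0.207]
0.4 [-0.046  0.     0.197]
0.3 [-0.052  0.     0.186]
0.2 [-0.056  0.     0.174]
0.1 [-0.058  0.     0.162]
0.0 [-0.06  0.    0.15]
[0.026, 0.0, 0.001, 0.0, 0.001, 0.001]
[0.037, 0.0, 0.001, 0.0, 0.001, 0.001]
[0.048, 0.0, 0.002, 0.0, 0.001, 0.001]
[0.059, 0.0, 0.004, 0.0, 0.001, 0.001]
[0.07, 0.0, 0.007, 0.0, 0.001, 0.001]
[0.08, 0.0, 0.011, 0.0, 0.001, 0.001]
[0.09, 0.0, 0.016, 0.0, 0.001, 0.001]
[0.1, 0.0, 0.023, 0.0, 0.001, 0.001]
[0.111, 0.0, 0.031, 0.0, 0.001, 0.001]
[0.12, 0.0, 0.04, 0.0, 0.001, 0.001]
[0.129, 0.0, 0.05, 0.0, 0.001, 0.001]
[0.136, 0.0, 0.06, 0.0, 0.001, 0.001]
[0.143, 0.0, 0.071, 0.0, 0.001, 0.001]
[0.148, 0.0, 0.083, 0.0, 0.001, 0.001]
[0.152, 0.0, 0.095, 0.0, 0.001, 0.001]
[0.155, 0.0, 0.107, 0.0, 0.001, 0.001]
```

View pics/a1.png

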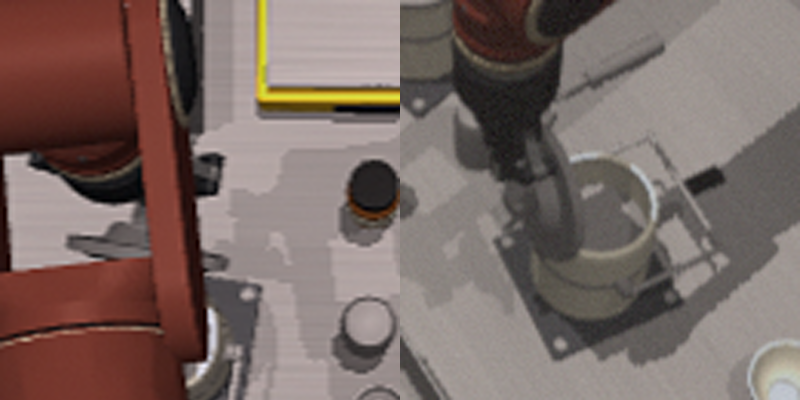

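The fingers sit behind the lid's free edge (in the scene crop at about (515,165)), clear of it. I'll push along the arc.

Request:
step_arm:
  deltas:
    - [0.015,0,-0.001,0,0,0,1]
    - [0.026,0,-0.001,0,0,0,1]
    - [0.032,0,0,0,0,0,1]
    - [0.037,0,0.001,0,0,0,1]
    - [0.043,0,0.001,0,0,0,1]
    - [0.048,0,0.002,0,0,0,1]
    - [0.054,0,0.003,0,0,0,1]
    - [0.059,0,0.004,0,0,0,1]
    - [0.065,0,0.006,0,0,0,1]
    - [0.07,0,0.007,0,0,0,1]
    - [0.075,0,0.009,0,0,0,1]
    - [0.08,0,0.011,0,0,0,1]
    - [0.08,0,0.011,0,0,0,1]

```text
time: 4.0
tool_pos: [0.5777, 0.1692, 0.2529]
tool_rot: [-0.001, 0.073, 0.997, -0.0]
contact_force: [0.3, -0.5, -0.9]
gripper_width: 0.002
```

```bash
cat >> h.py <<'E'
import cv2
def look(name):
    o=[]
    for n,r in(("top",(120,250,150,260)),("scene",(170,300,220,350))):
        f=manip.grab_frame(n)[:,:,::-1]; c=f[r[0]:r[1],r[2]:r[3]]
        o.append(cv2.resize(c,(400,int(400*c.shape[0]/c.shape[1])),interpolation=cv2.INTER_CUBIC)[:400])
    h=min(x.shape[0] for x in o); cv2.imwrite(f"pics/{name}.png",np.hstack([x[:h] for x in o]))
E
python3 - <<'E'
from h import *
show(); look("a2")
E
```

```text
t 4.0 tip local [ 0.0143 -0.0007  0.2449] pitch 90.1 F local [ 0.41 -0.45 -0.86] joints [ 0.16 -0.01  1.65  0.    1.5  -1.26]
```

View pics/a2.png

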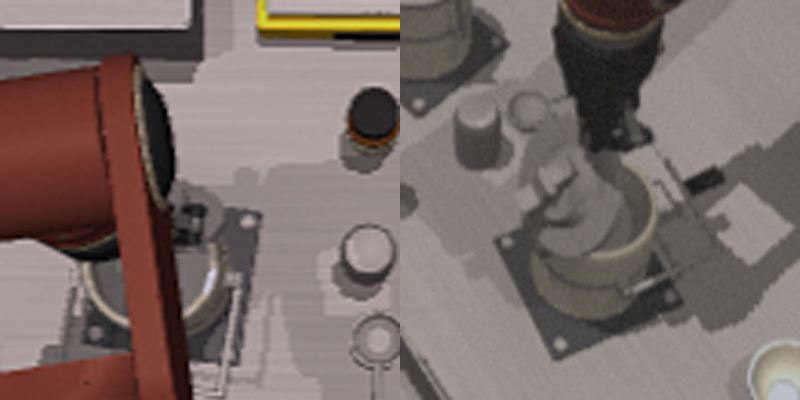

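The lid has come forward to about 1 rad with the fingertips on its free edge (scene crop (600,150)). Continuing down the arc.

Run:
```python
from h import *
ps=[]
for a in (.95,.88,.8): F=lid(a,.121,0,.01); ps.append(pose(F[0]+.011,F[2]))
for a in (.7,.6,.5,.4,.3,.25,.2,.15,.1):
    F=lid(a,.122,0,.01); sft=.009*(.7-a)/.7+.002; ps.append(pose(F[0]+.011-sft,F[2]))
rows(ps)
```

```text
[0.004, 0.001, 0.001, -0.0, -0.001, 0.0]
[0.011, 0.001, 0.006, -0.0, -0.001, 0.0]
[0.019, 0.001, 0.011, -0.0, -0.001, 0.0]
[0.031, 0.001, 0.019, -0.0, -0.001, 0.0]
[0.04, 0.001, 0.028, -0.0, -0.001, 0.0]
[0.049, 0.001, 0.038, -0.0, -0.001, 0.0]
[0.056, 0.001, 0.048, -0.0, -0.001, 0.0]
[0.063, 0.001, 0.06, -0.0, -0.001, 0.0]
[0.065, 0.001, 0.065, -0.0, -0.001, 0.0]
[0.068, 0.001, 0.071, -0.0, -0.001, 0.0]
[0.07, 0.001, 0.077, -0.0, -0.001, 0.0]
[0.072, 0.001, 0.083, -0.0, -0.001, 0.0]
```

Request:
step_arm:
  deltas:
    - [0.004,0.001,0.001,0,0,0,1]
    - [0.011,0.001,0.006,0,0,0,1]
    - [0.015,0.001,0.009,0,0,0,1]
    - [0.019,0.001,0.011,0,0,0,1]
    - [0.025,0.001,0.015,0,0,0,1]
    - [0.031,0.001,0.019,0,0,0,1]
    - [0.036,0.001,0.024,0,0,0,1]
    - [0.04,0.001,0.028,0,0,0,1]
    - [0.045,0.001,0.033,0,0,0,1]
    - [0.049,0.001,0.038,0,0,0,1]
    - [0.053,0.001,0.043,0,0,0,1]
    - [0.056,0.001,0.048,0,0,0,1]
    - [0.06,0.001,0.054,0,0,0,1]
    - [0.063,0.001,0.06,0,0,0,1]
    - [0.065,0.001,0.065,0,0,0,1]
    - [0.068,0.001,0.071,0,0,0,1]
    - [0.068,0.001,0.071,0,0,0,1]

```text
time: 5.8
tool_pos: [0.5105, 0.1799, 0.1809]
tool_rot: [-0.001, 0.073, 0.997, -0.0]
contact_force: [-0.8, -0.3, 1.1]
gripper_width: 0.0
```

Run:
```python
from h import *
show(); look("a3")
```

```text
t 5.8 tip local [-5.380e-02  1.000e-04  1.729e-01] pitch 90.1 F local [-0.73 -0.41  1.07] joints [ 0.2  -0.1   1.86  0.    1.38 -1.22]
```

View pics/a3.png

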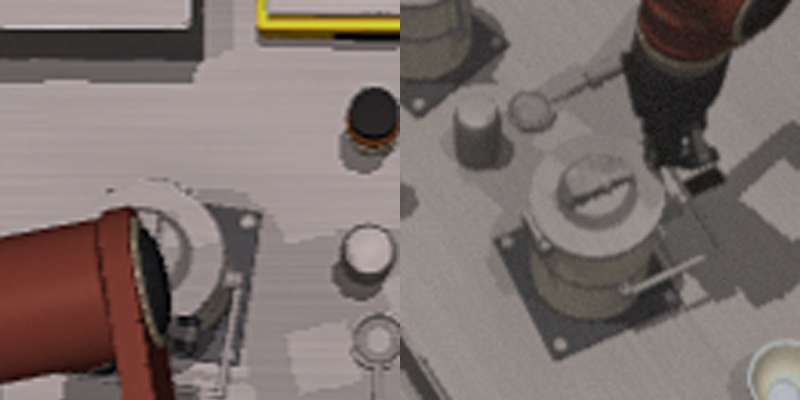

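Lid is nearly shut (scene crop (595,195)), with the fingers at its front edge. I'll press down the rest of the way in small steps.

Request:
step_arm:
  deltas:
    - [0.001,0,0.006,0,0,0,1]
    - [0.002,0,0.012,0,0,0,1]
    - [0.003,0,0.016,0,0,0,1]
    - [0.003,0,0.02,0,0,0,1]
    - [0.003,0,0.022,0,0,0,1]
    - [0.003,0,0.022,0,0,0,1]

```text
time: 6.5
tool_pos: [0.5082, 0.1803, 0.1598]
tool_rot: [-0.0, 0.073, 0.997, -0.0]
contact_force: [0.8, 0.8, 0.9]
gripper_width: 0.005
```

Run:
```python
from h import *
show()
```

```text
t 6.5 tip local [-0.0561  0.0002  0.1518] pitch 90.0 F local [0.63 0.92 0.89] joints [ 0.2  -0.09  1.89 -0.    1.34 -1.22]
```

Request:
step_arm:
  deltas:
    - [0,0,0.002,0,0,0,1]
    - [0,0,0.004,0,0,0,1]
    - [0,0,0.004,0,0,0,1]

```text
time: 6.8
tool_pos: [0.5088, 0.1805, 0.1578]
tool_rot: [0.0, 0.073, 0.997, 0.0]
contact_force: [-3.6, -0.3, 6.2]
gripper_width: -0.0
```

Run:
```python
from h import *
show()
```

```text
t 6.8 tip local [-0.0555  0.0004  0.1498] pitch 90.0 F local [-3.51 -0.78  6.25] joints [ 0.2  -0.09  1.89 -0.    1.34 -1.22]
```

Request:
step_arm:
  deltas:
    - [0,0,0.001,0,0,0,1]
    - [0,0,0.002,0,0,0,1]
    - [0,0,0.002,0,0,0,1]

```text
time: 7.1
tool_pos: [0.5089, 0.1806, 0.1576]
tool_rot: [0.0, 0.073, 0.997, -0.0]
contact_force: [-7.7, -1.5, 14.0]
gripper_width: -0.004
```

Run:
```python
from h import *
show()
b=q[4]; print("bail",b)
ps=[pose(-.0555-.05,.30),pose(-.30,.25,60), ]
rows(ps)
```

```text
t 7.1 tip local [-0.0555  0.0005  0.1496] pitch 90.0 F local [-7.37 -2.58 14.  ] joints [ 0.2  -0.09  1.89 -0.    1.34 -1.22]
bail 0.2157413813093552
[0.05, -0.0, -0.15, 0.0, 0.0, 0.001]
[0.248, -0.0, -0.099, 0.0, -0.523, 0.001]
```

The lid takes 14 N at height 149.6 mm without moving, so it is shut. Backing off and tilting the tool to get under the tab.

Run:
```python
from h import *
rows([pose(-.0555,.21),pose(-.22,.21,45),pose(-.22,.08,45)])
```

```text
[0.0, -0.0, -0.06, 0.0, 0.0, 0.001]
[0.17, -0.0, -0.058, 0.0, -0.785, 0.001]
[0.17, -0.0, 0.072, 0.0, -0.785, 0.001]
```

Request:
step_arm:
  deltas:
    - [0,0,-0.03,0,0,0,1]
    - [0,0,-0.06,0,0,0,1]
    - [0.04,0,-0.06,0,-0.1,0,1]
    - [0.08,0,-0.06,0,-0.2,0,1]
    - [0.11,0,-0.06,0,-0.35,0,1]
    - [0.14,0,-0.06,0,-0.5,0,1]
    - [0.16,0,-0.058,0,-0.64,0,1]
    - [0.17,0,-0.058,0,-0.785,0,1]
    - [0.17,0,-0.058,0,-0.785,0,1]
    - [0.17,0,-0.058,0,-0.785,0,1]

```text
time: 8.1
tool_pos: [0.3398, 0.2059, 0.2122]
tool_rot: [0.381, 0.067, 0.922, -0.027]
contact_force: [0.7, -0.2, 0.3]
gripper_width: -0.002
```

Run:
```python
from h import *
show(); look("a4")
f=manip.grab_frame("scene")[:,:,::-1]; cv2.imwrite("pics/s4.png",cv2.resize(f,(800,600)))
```

```text
t 8.1 tip local [-0.2207  0.0008  0.2066] pitch 45.1 F local [ 0.76 -0.12  0.34] joints [ 0.73 -0.94  2.49 -0.65  1.11 -0.55]
```

View pics/a4.png

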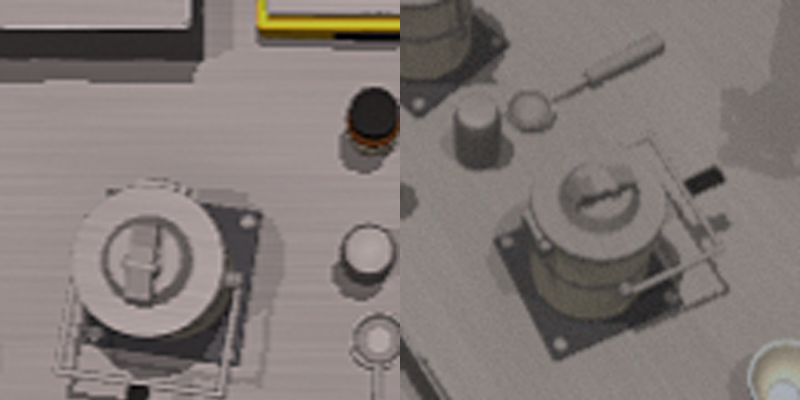

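View pics/s4.png

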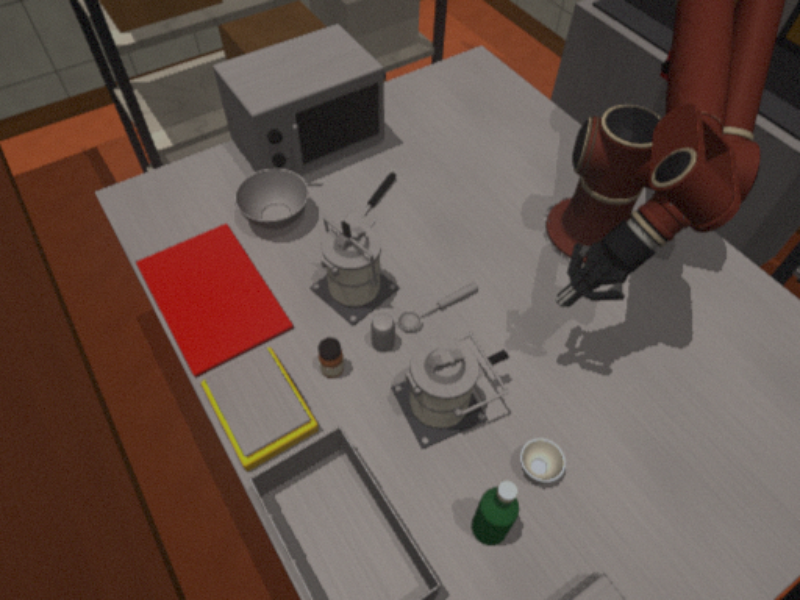

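Lid is flat and the bail still hangs at the front; the tab is at about (705,180) in the crop. Now to go under the tab.

```bash
cat >> h.py <<'E'
def bp(b,gap=0,p=None,L=None):
    e=b-np.radians(10); f=np.clip(e/1.5708,0,1)
    p=45+45*f if p is None else p; L=.014+.012*f if L is None else L
    C=bail(b,.136,0,-.004); r=np.radians(p)
    zt=np.array([np.cos(r),0,-np.sin(r)]); xt=np.array([-np.sin(r),0,-np.cos(r)])
    T=C+L*zt+(.011+gap)*xt; return T[0],T[2],p
E
python3 - <<'E'
from h import *
print(bp(q[4],.008))
rows([pose(-.175,.19,45),pose(-.175,.06,45),pose(*bp(q[4],.01)),])
E
```

```text
(np.float64(-0.1398468985089875), np.float64(0.06312228825915377), np.float64(46.18053254707569))
[-0.018, -0.0, 0.044, -0.001, -0.0, -0.002]
[0.074, -0.0, 0.136, -0.001, -0.0, -0.002]
[0.049, -0.0, 0.159, -0.0, 0.021, -0.002]
```

Request:
step_arm:
  deltas:
    - [-0.018,0,0.044,0,0,-0.002,1]
    - [-0.018,0,0.044,0,0,-0.002,1]
    - [0.005,0,0.067,0,0,-0.002,1]
    - [0.028,0,0.09,0,0,-0.002,1]
    - [0.051,0,0.113,0,0,-0.002,1]
    - [0.074,0,0.136,0,0,-0.002,1]
    - [0.074,0,0.136,0,0,-0.002,1]
    - [0.074,0,0.136,0,0,-0.002,1]

```text
time: 9.05
tool_pos: [0.3844, 0.1985, 0.0644]
tool_rot: [0.381, 0.067, 0.922, -0.029]
contact_force: [0.7, -0.5, 0.5]
gripper_width: -0.002
```

Run:
```python
from h import *
show(); look("a5")
ps=[pose(*bp(q[4],g)) for g in (.01,.004)]+[pose(*bp(b,-.001)) for b in (.27,.35,.43,.5,.6,.7,.8)]
rows(ps)
```

```text
t 9.05 tip local [-1.755e-01 -1.000e-04  5.880e-02] pitch 45.1 F local [ 0.74 -0.36  0.54] joints [ 0.61 -0.55  2.56 -0.85  0.7  -0.26]
[-0.024, -0.001, 0.023, 0.002, 0.023, -0.0]
[-0.03, -0.001, 0.023, 0.002, 0.023, -0.0]
[-0.04, -0.001, 0.019, 0.002, 0.051, -0.0]
[-0.048, -0.001, 0.012, 0.002, 0.091, -0.0]
[-0.057, -0.001, 0.006, 0.002, 0.131, -0.0]
[-0.065, -0.001, 0.002, 0.002, 0.166, -0.0]
[-0.077, -0.001, -0.004, 0.002, 0.216, -0.0]
[-0.089, -0.001, -0.008, 0.002, 0.266, -0.0]
[-0.102, -0.001, -0.011, 0.002, 0.316, -0.0]
```

View pics/a5.png

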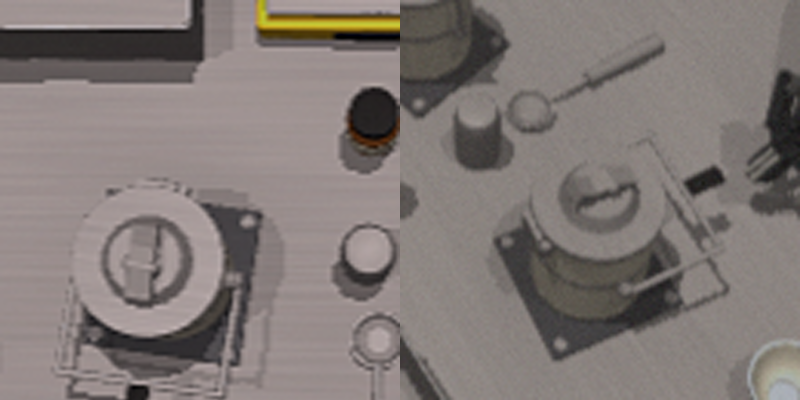

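The closed fingertips are in front of and below the tab, aligned with it (scene crop (755,170)). Moving under it and lifting.

Request:
step_arm:
  deltas:
    - [-0.008,0,0.01,0,0.01,0,1]
    - [-0.016,0,0.02,0,0.02,0,1]
    - [-0.024,-0.001,0.023,0,0.023,0,1]
    - [-0.03,-0.001,0.023,0,0.023,0,1]
    - [-0.035,-0.001,0.021,0,0.037,0,1]
    - [-0.04,-0.001,0.019,0,0.051,0,1]
    - [-0.044,-0.001,0.015,0,0.07,0,1]
    - [-0.048,-0.001,0.012,0,0.091,0,1]
    - [-0.053,-0.001,0.009,0,0.11,0,1]
    - [-0.057,-0.001,0.006,0,0.131,0,1]
    - [-0.065,-0.001,0.002,0,0.166,0,1]
    - [-0.065,-0.001,0.002,0,0.166,0,1]

```text
time: 10.35
tool_pos: [0.4325, 0.1919, 0.1126]
tool_rot: [0.306, 0.07, 0.949, -0.021]
contact_force: [-0.5, -0.7, 0.4]
gripper_width: -0.002
```

Run:
```python
from h import *
show(); look("a6")
```

```text
t 10.35 tip local [-0.128   0.0006  0.1061] pitch 54.2 F local [-0.35 -0.72  0.43] joints [ 0.45 -0.52  2.4  -0.48  0.78 -0.72]
```

View pics/a6.png

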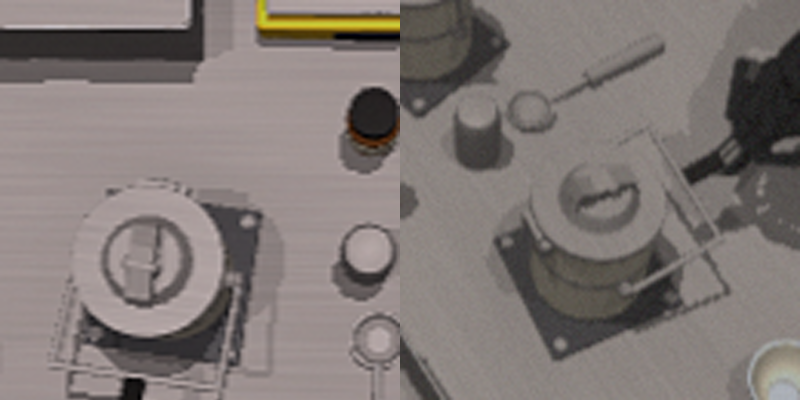

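Run:
```python
from h import *
for b in (.2157,.3,.4,.5):
    p=proj("scene",W(q,[bail(b,.096,.067),bail(b,.096,-.067),bail(b,.136,0)])); t=proj("top",W(q,[bail(b,.096,.067),bail(b,.12,0)]))
    print(b,((p-[220,170])*400/130+[400,0]).round().tolist(),((t-[150,120])*400/110).round().tolist())
f=manip.grab_frame("scene")[:,:,::-1]; cv2.imwrite("pics/s6.png",cv2.resize(f[200:270,270:370],(800,560),interpolation=cv2.INTER_CUBIC))
```

```text
0.2157 [[721.0, 249.0], [650.0, 135.0], [721.0, 174.0]] [[59.0, 370.0], [134.0, 412.0]]
0.3 [[721.0, 245.0], [651.0, 131.0], [722.0, 169.0]] [[57.0, 369.0], [132.0, 411.0]]
0.4 [[721.0, 241.0], [650.0, 126.0], [723.0, 162.0]] [[54.0, 367.0], [130.0, 408.0]]
0.5 [[721.0, 237.0], [649.0, 122.0], [721.0, 156.0]] [[52.0, 364.0], [129.0, 404.0]]
```

View pics/s6.png

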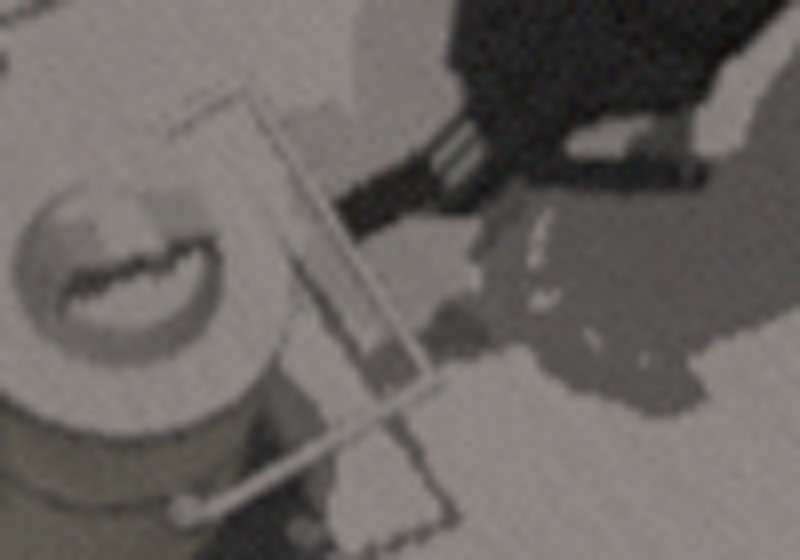

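The bail is lifting: the crossbar corner is at (430,375) in this crop, which gives b≈0.45, with the fingers under the tab. Continuing up.

Run:
```python
from h import *
rows([pose(*bp(b,-.001)) for b in np.arange(.55,1.46,.06)])
```

```text
[-0.008, 0.0, -0.006, 0.001, 0.023, 0.002]
[-0.014, 0.0, -0.01, 0.001, 0.053, 0.002]
[-0.021, 0.0, -0.014, 0.0, 0.083, 0.002]
[-0.028, 0.0, -0.017, 0.0, 0.113, 0.002]
[-0.035, 0.0, -0.02, 0.0, 0.143, 0.002]
[-0.043, 0.0, -0.023, 0.0, 0.173, 0.002]
[-0.05, 0.0, -0.025, 0.0, 0.203, 0.002]
[-0.058, 0.0, -0.026, 0.0, 0.233, 0.002]
[-0.066, 0.0, -0.028, 0.0, 0.263, 0.002]
[-0.073, 0.0, -0.028, 0.0, 0.293, 0.002]
[-0.081, 0.0, -0.029, 0.0, 0.323, 0.002]
[-0.089, 0.0, -0.028, 0.0, 0.353, 0.002]
[-0.096, 0.0, -0.028, 0.0, 0.383, 0.002]
[-0.104, 0.0, -0.027, 0.0, 0.413, 0.002]
[-0.112, 0.0, -0.025, 0.0, 0.443, 0.002]
[-0.119, 0.0, -0.023, 0.0, 0.473, 0.002]
```

Request:
step_arm:
  deltas:
    - [-0.008,0,-0.006,0,0.023,0,1]
    - [-0.014,0,-0.01,0,0.053,0,1]
    - [-0.021,0,-0.014,0,0.083,0,1]
    - [-0.028,0,-0.017,0,0.113,0,1]
    - [-0.035,0,-0.02,0,0.143,0,1]
    - [-0.043,0,-0.023,0,0.173,0,1]
    - [-0.05,0,-0.025,0,0.203,0,1]
    - [-0.058,0,-0.026,0,0.233,0,1]
    - [-0.066,0,-0.028,0,0.263,0,1]
    - [-0.073,0,-0.028,0,0.293,0,1]
    - [-0.081,0,-0.029,0,0.323,0,1]
    - [-0.089,0,-0.028,0,0.353,0,1]
    - [-0.096,0,-0.028,0,0.383,0,1]
    - [-0.104,0,-0.027,0,0.413,0,1]
    - [-0.112,0,-0.025,0,0.443,0,1]
    - [-0.112,0,-0.025,0,0.443,0,1]

```text
time: 12.1
tool_pos: [0.5072, 0.1799, 0.1939]
tool_rot: [0.088, 0.073, 0.993, -0.007]
contact_force: [-0.1, -0.8, 0.0]
gripper_width: -0.002
```

Run:
```python
from h import *
show(); look("a7")
for b in (1.2,1.3,1.4):
    p=proj("scene",W(q,[bail(b,.096,.067),bail(b,.096,-.067),bail(b,.136,0)]))
    print(b,((p-[220,170])*400/130+[400,0]).round().tolist())
rows([pose(*bp(b,-.001)) for b in (1.39,1.45,1.5,1.55,1.6,1.65,1.7,1.75,1.8,1.85,1.9)])
```

```text
t 12.1 tip local [-0.0556 -0.0004  0.186 ] pitch 79.9 F local [ 0.   -0.83  0.04] joints [ 0.24 -0.23  1.96 -0.07  1.25 -1.17]
1.2 [[688.0, 227.0], [616.0, 107.0], [677.0, 136.0]]
1.3 [[681.0, 228.0], [608.0, 107.0], [665.0, 137.0]]
1.4 [[672.0, 230.0], [599.0, 108.0], [653.0, 139.0]]
[-0.0, 0.0, -0.001, -0.002, -0.002, 0.002]
[-0.008, 0.0, -0.003, -0.002, 0.028, 0.002]
[-0.014, 0.0, -0.003, -0.002, 0.053, 0.002]
[-0.021, 0.0, -0.004, -0.002, 0.078, 0.002]
[-0.027, 0.0, -0.004, -0.002, 0.103, 0.002]
[-0.033, 0.0, -0.003, -0.002, 0.128, 0.002]
[-0.04, 0.0, -0.003, -0.002, 0.153, 0.002]
[-0.046, 0.0, -0.002, -0.002, 0.176, 0.002]
[-0.053, 0.0, -0.001, -0.002, 0.176, 0.002]
[-0.059, 0.0, 0.001, -0.002, 0.176, 0.002]
[-0.066, 0.0, 0.003, -0.002, 0.176, 0.002]
```

View pics/a7.png

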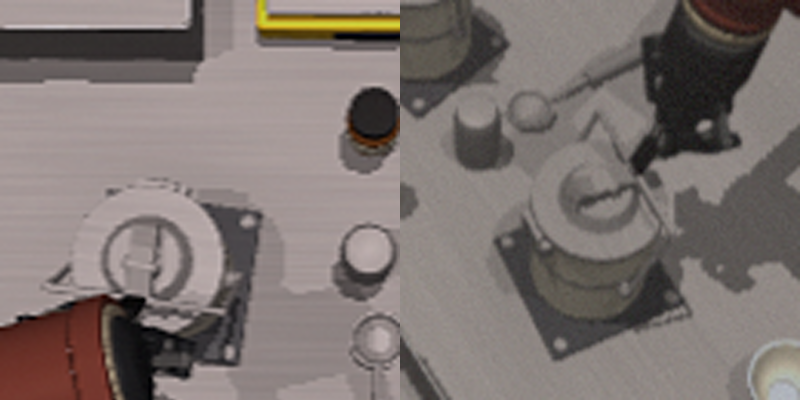

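The bail is at about 1.37, tracking the fingers, with its crossbar just before the ramp (scene crop (650,150)). Now pushing over the hump.

Request:
step_arm:
  deltas:
    - [-0.008,0,-0.004,0,0.028,0,1]
    - [-0.014,0,-0.004,0,0.053,0,1]
    - [-0.021,0,-0.005,0,0.078,0,1]
    - [-0.027,0,-0.005,0,0.103,0,1]
    - [-0.033,0,-0.005,0,0.128,0,1]
    - [-0.04,0,-0.005,0,0.153,0,1]
    - [-0.046,0,-0.004,0,0.176,0,1]
    - [-0.053,0,-0.002,0,0.176,0,1]
    - [-0.056,0,-0.001,0,0.176,0,1]
    - [-0.059,0,0,0,0.176,0,1]
    - [-0.059,0,0,0,0.176,0,1]

```text
time: 13.3
tool_pos: [0.5623, 0.1721, 0.2048]
tool_rot: [-0.002, 0.072, 0.997, -0.001]
contact_force: [-9.6, 1.1, 7.5]
gripper_width: -0.002
```

Run:
```python
from h import *
show(); look("a8")
for b in (1.6,1.7,1.84):
    p=proj("scene",W(q,[bail(b,.096,.067),bail(b,.096,-.067),bail(b,.136,0)]))
    print(b,((p-[220,170])*400/130+[400,0]).round().tolist())
```

```text
t 13.3 tip local [-1.400e-03 -1.000e-04  1.968e-01] pitch 90.3 F local [-9.7  -0.29  7.47] joints [ 0.17 -0.01  1.73 -0.    1.42 -1.26]
1.6 [[653.0, 236.0], [581.0, 113.0], [626.0, 146.0]]
1.7 [[643.0, 239.0], [572.0, 116.0], [612.0, 150.0]]
1.84 [[629.0, 245.0], [558.0, 121.0], [592.0, 159.0]]
```

View pics/a8.png

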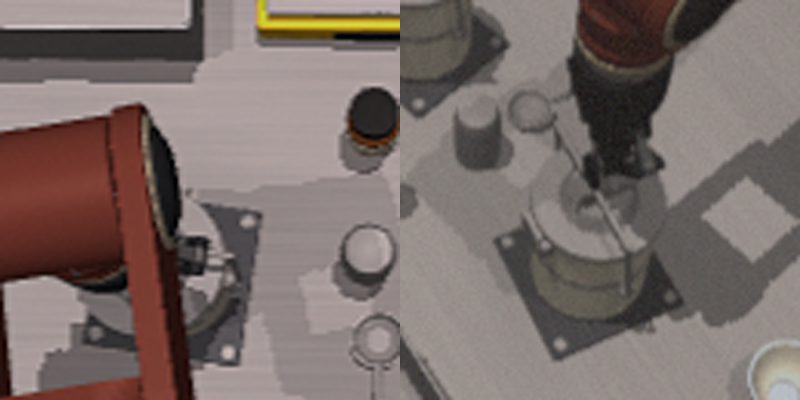

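The crossbar corners are at (629,247) and (557,122), matching b=1.84 (in the notch). Backing off to check it holds by itself.

Request:
step_arm:
  deltas:
    - [0.005,0,0,0,0,0,1]
    - [0.015,0,0,0,0,0,1]
    - [0.035,0,-0.005,0,0,0,1]
    - [0.06,0,-0.03,0,0,0,1]
    - [0.1,0,-0.06,0,0,0,1]
    - [0.14,0,-0.08,0,0,0,1]
    - [0.18,0,-0.08,0,0,0,1]
    - [0.2,0,-0.08,0,0,0,1]
    - [0.2,0,-0.08,0,0,0,1]
    - [0.2,0,-0.08,0,0,0,1]

```text
time: 14.4
tool_pos: [0.3659, 0.2008, 0.2839]
tool_rot: [0.001, 0.072, 0.997, -0.001]
contact_force: [0.6, 0.6, 0.1]
gripper_width: 0.0
```

Run:
```python
from h import *
show(); k=5.4
o=[]
for n,r in(("top",(145,235,150,240)),("scene",(195,285,240,330))):
    f=manip.grab_frame(n)[:,:,::-1]; c=cv2.resize(f[r[0]:r[1],r[2]:r[3]],(400,400),interpolation=cv2.INTER_CUBIC); o.append(c)
    for b in (1.6,1.68,1.84):
        p=proj(n,W(q,[bail(b,.096,.067),bail(b,.096,-.067),bail(b,.136,0)])); print(n,b,((p-[r[2],r[0]]+.5)*400/90+[400*(n=="scene"),0]).round().tolist())
cv2.imwrite("pics/a9.png",np.hstack(o))
f=manip.grab_frame("scene")[:,:,::-1]; cv2.imwrite("pics/s9.png",cv2.resize(f,(800,600)))
```

```text
t 14.4 tip local [-0.1999 -0.0005  0.2759] pitch 89.9 F local [0.5  0.69 0.08] joints [ 0.32 -0.5   2.01 -0.    1.63 -1.1 ]
top 1.6 [[64.0, 210.0], [278.0, 243.0], [159.0, 230.0]]
top 1.68 [[66.0, 198.0], [280.0, 231.0], [162.0, 212.0]]
top 1.84 [[71.0, 173.0], [284.0, 206.0], [168.0, 176.0]]
scene 1.6 [[679.0, 231.0], [575.0, 54.0], [640.0, 101.0]]
scene 1.68 [[668.0, 235.0], [564.0, 57.0], [624.0, 107.0]]
scene 1.84 [[644.0, 245.0], [542.0, 66.0], [591.0, 120.0]]
```

View pics/a9.png

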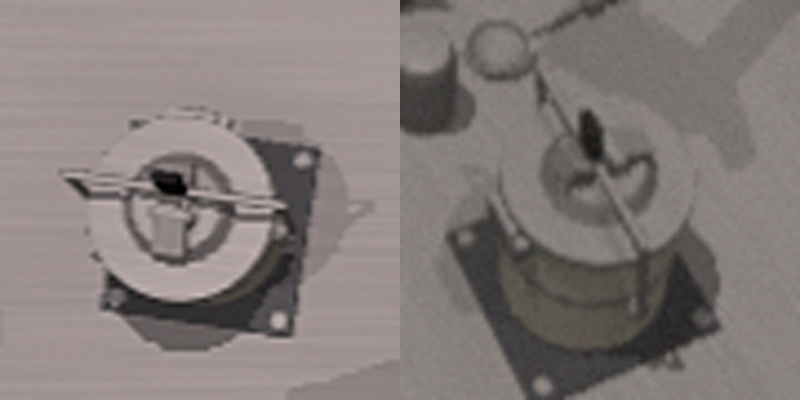

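View pics/s9.png

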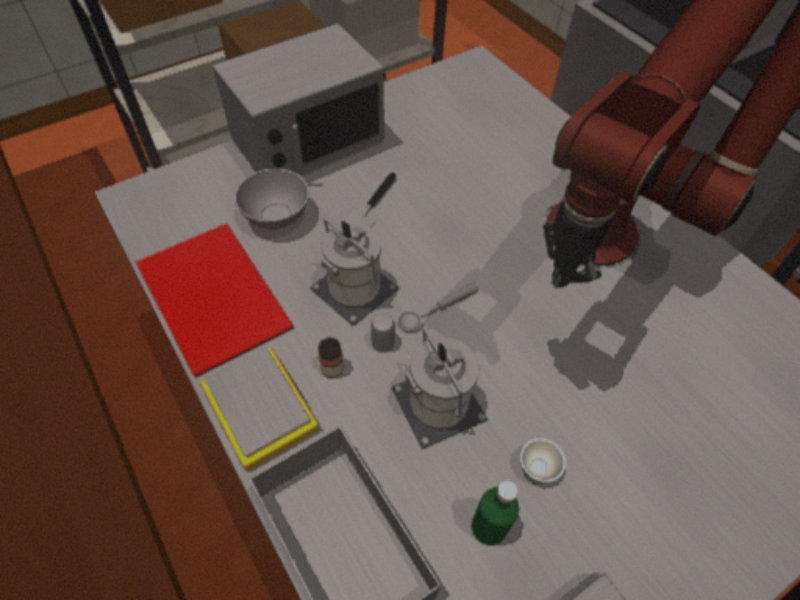

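The released bail stays put. Its crossbar ends are at (65,175) and (285,207) in the top crop and (643,245) and (540,68) in the scene crop, matching b=1.84, behind the hump. The bystanders are unmoved and the arm is clear.

Run:
```python
from plant import manip
print(manip.job_done(), manip.state()['time'])
```

```text
the job is handed in; nothing more can be done
the job is handed in; nothing more can be done
```

The open crock is now shut and clamped, and I handed the job in at about 14.5 s of the 58 s allowed.

- **Lid:** I pushed it down from behind its free edge with the closed fingertips. It took 14 N at about 150 mm above the counter without moving, so it is fully shut.
- **Bail:** I lifted it by the underside of its tab and pushed it up over the hump. After I let go and backed off, both cameras showed the crossbar at about 1.84 rad, behind the hump in the notch.
- **Rest of the scene:** In the last scene picture the other crock and the loose things stood where they were. The gripper was about 20 cm clear, with no contact force beyond sensor noise.
- **Limits:** The highest wrist force I read between moves was about 16 N. No check failed or disagreed.

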